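# Load a specimen plate and hold the inspection lamp over it

## Task

On the forensics bench, first slide the specimen plate, window end first, into the slot of the specimen stage until it is fully home against the end stop. Then take the inspection lamp out of its dock, carry it up and over the tube rack, and finish holding it upright, still and not touching anything below, its lens about 25 mm above the plate's white window, centred on it and with its long side along the plate; keep hold of it at the end. Never let the lamp touch the plate or the stage, and leave the tube racks, the glass dish and the jar where they are.

Things in the scene. Friction and masses are not known exactly. Their poses are not given: they have to be found in the camera images.
- stage: Fixed specimen stage. Origin: underside, directly below the origin of a fully home plate; +x is the sliding-in direction, within 0.2 rad of world x; z up. Grey base 158 x 100 mm (x from -85 to +73), flat top 16 mm above the bench. Its part ahead of (x below) -41 mm is a bare apron; from -41 to -8 two 6 mm high guides narrow a mouth of about 86 mm to the slot's width; see point slot.
- slot (a point): Centre of the slot's entrance, on its floor (stage x = -8 mm, 16 mm above the bench), axes as the stage's. Slot: two aluminium side channels running 78 mm along +x, 73 mm apart inside; lips 9 mm above the floor reach 7.5 mm inward from each side (58 mm open between, lip tops 29 mm above the bench). End stop face at stage x = +65 mm.
- plate: Loose grey plastic slab 130 (x) x 70 (y) x 6 mm, 90 g, flat on the bench left or right of the racks, yaw within 0.4 rad. Origin: centre of underside, z up. +x is the window end. Grip fin on top: centred at x = -48 mm, 28 mm long (x), 10 mm thick (y), from 6 to 42 mm above the underside. Fully home, its origin is 16 mm above the stage's origin and its axes match the stage's.
- window (a point): Centre of the white specimen window, 50 (x) x 26 (y) mm, flush in the plate's top face, at x = +28 mm, y = 0, 6 mm above the plate's underside; axes as the plate's.
- lamp: Loose black inspection lamp, about 220 g, standing upright in its dock, lens down, yaw within 0.55 rad. Origin: centre of the lens (underside), z up. Head 60 (x) x 36 (y) mm, 28 mm high; above it a flat-sided handle 34 (x) x 26 (y) mm, from 28 to 123 mm above the lens (button to 126). The long side is along x; either way round is equal.
- dock: Lamp dock fixed to the bench across the racks from the plate: open grey tray 76 (x) x 52 (y) mm, 22 mm high, pocket 66 x 42 mm, its floor 8 mm above the bench. The lamp lifts straight up out of it. Origin: centre of its underside, axes along its sides.
- rack_left: Bystander: white tube rack left (+y) of the stage, 160 (x) x 56 (y) mm, rack 58 mm high, tubes with blue caps to 100 mm; loose. Origin: centre of its underside.
- rack_right: Bystander: orange tube rack right (-y) of the stage, otherwise like the left one, 160 (x) x 56 (y) mm, tubes to 100 mm; loose. Origin: centre of its underside.
- dish: Bystander: small glass dish, 80 mm across, 14 mm high, right of the right rack, beyond the plate or dock; loose. Origin: centre of its underside.
- jar: Bystander: white jar with blue cap, 50 mm across, 80 mm high, left of the left rack, beyond the dock or plate; loose. Origin: centre of its underside.
Mind the look-alikes: they are no part of the job. Leave any red look-alike of the lamp alone.

How it is judged:
On the way, in this order (a step that is already met when the one before it is completed fails the run):
1. the plate is fully home in the stage's slot while the lamp still stands in its dock (x of window in the frame of stage above 0.02 m and x of plate in the frame of stage between -0.004 and 0.004 m and y of plate in the frame of stage between -0.004 and 0.004 m and z of plate in the frame of stage between 0.013 and 0.0205 m and angle between the x axis of plate and the x axis of stage, either way round below 0.06 rad and angle between plate's own z axis and vertical below 0.06 rad and distance of lamp from where it was at the start of the episode below 0.02 m), for 0.2 s.
2. the lamp is lifted higher than the tube tops (height (world z) of lamp above 0.1 m), for 0.1 s.
At the end, for the whole second after the job is handed in: Plate home in the slot (4 mm, 0.06 rad); lamp held by the fingers, lens 12 to 40 mm above the window, centred within 10 mm along and across, long side along the plate within 0.15 rad either way round, upright within 0.12 rad, still (20 mm/s), touching neither plate nor stage (x of window in the frame of stage above 0.02 m and x of plate in the frame of stage between -0.004 and 0.004 m and y of plate in the frame of stage between -0.004 and 0.004 m and z of plate in the frame of stage between 0.013 and 0.0205 m and angle between the x axis of plate and the x axis of stage, either way round below 0.06 rad and angle between plate's own z axis and vertical below 0.06 rad and x of lamp in the frame of window between -0.01 and 0.01 m and y of lamp in the frame of window between -0.01 and 0.01 m and z of lamp in the frame of window between 0.012 and 0.04 m and angle between the x axis of lamp and the x axis of plate, either way round below 0.15 rad and angle between lamp's own z axis and vertical below 0.12 rad and linear speed of lamp below 0.02 m/s and contact force between lamp and the fingers above 2 N and contact force between lamp and plate below 0.1 N and contact force between lamp and stage below 0.1 N); the arm keeps its last pose, push and grip.
It fails at once if the left tube rack is pushed more than 15 mm or tipped (distance of rack_left from where it was at the start of the episode above 0.015 m or angle between rack_left's own z axis and vertical above 0.3 rad).
It fails at once if the right tube rack is pushed more than 15 mm or tipped (distance of rack_right from where it was at the start of the episode above 0.015 m or angle between rack_right's own z axis and vertical above 0.3 rad).
It fails at once if the glass dish is pushed more than 15 mm or tipped (distance of dish from where it was at the start of the episode above 0.015 m or angle between dish's own z axis and vertical above 0.3 rad).
It fails at once if the jar is pushed more than 15 mm or tipped (distance of jar from where it was at the start of the episode above 0.015 m or angle between jar's own z axis and vertical above 0.3 rad).
It fails at once if the lamp touches the plate or the stage (contact force between lamp and plate above 0.5 N or contact force between lamp and stage above 0.5 N).
It also fails if it takes over 64 s, if anything falls off the work surface, if the arm or the gripper's body presses on something with over 40 N, if the wrist force passes 120 N, or if a joint passes its speed limit or range.

## Robot

A 6-joint arm with a two-finger parallel gripper is mounted at the origin on the work surface. World frame = base frame: x ahead of the robot, y to its left, z up, the work surface at z = 0. Lengths are in m, angles in rad, forces in N, time in s.
With the tool pointing down it reaches from about 0.3 to 0.875 m from the base axis. Payload 6.4 kg.
Tool frame: the origin (TCP) lies at the very end of the fingers, on their centre line; the grasp point (between the pads) lies 19 mm behind it; z points along the fingers, x is the direction in which the jaws open and shut, and the axes are right-handed (so a half turn about z gives the same grasp; the last joint's range is limited). The gripper opens to 85 mm and grips with 20 to 120 N. Pads are 22 mm wide; open, the fingers measure 114 mm over their backs; the gripper's body (76 mm by 85 mm) begins 54 mm behind the grasp point. The pads swing forward as they close: fully open they stand 13 mm farther back than shut.
Start: joints at [0.908, 0.181, 1.607, -0, 1.354, -0.206], TCP at [0.254, 0.516, 0.231] pointing down, gripper open.
Joint ranges: [-2.99, 2.99], [-0.89, 2.07], [0.3, 2.58], [-1.14, 4.28], [0, 2.63], [-3.12, 3.12]. Speed limits (rad/s): [2.57, 2.57, 3.01, 3.14, 3.14, 3.14].

## Interface

Orientations are given as a unit quaternion [w, x, y, z].
In Python, from workcell import * gives the robot as it stands.
- The arm moves only by the tool step_arm, never from a script. Its argument "series" is text: rows parted by semicolons, each of 7 numbers parted by spaces: the finger opening in m, from 0 to 0.0854, then the shift along the world's x, y, z in m, then the turn, a rotation vector about the world's x, y, z in rad. In form: grip x y z wx wy wz; .... A call has 1 to 8 rows; each row shifts and turns the pose as measured when the row begins; what a row does not reach is not made up. A row lasts 1/12 s, in which the tool goes at most 41.7 mm and 7.16 degrees, less where a joint would pass 70% of its speed; a pose out of reach is approached as far as the arm can. A call with a gripper value outside its range is refused whole. The fingers move at their own pace and stop on an object; "squeeze" is the grip in N (left out, the last holds). Time passes only in rows, so rows that do not move let the fingers close. It gives the time, the measured TCP pose, the force and the opening at its end, in the units of the state.
- get_state(): the state, without advancing time (a new reading comes with each control period).
- read_camera(name): name is "scene" or "top" or "wrist"; returns the picture (420x560x3 uint8, red, green, blue); there is no depth.
- camera_info(name): a dict with "K" (3x3 intrinsics, pixels), "view" (4x4, takes a point from world to camera coordinates); the wrist camera has in their place "tool_from_camera" (4x4, takes a point from camera to tool coordinates, whose origin is the TCP and whose axes are the tool frame's). Camera axes: x right, y down, z forward; pixel columns grow to the right and rows downward; lengths in m; the calibration is good to about 2 mm. The wrist camera is an equidistant fisheye: a pixel r from the principal point sees the ray r / f radians off the axis. A picture is of the moment at which its call begins: read the wrist's pose just before it. camera_info takes no time and is no camera call.
- sign_off(): hands the job in, once; it reports no verdict.
The state is a dict: "clock": time; "joint_pos": joint angles; "joint_vel": joint speeds; "effort": joint torques, N m; "ee_pos": TCP position; "tool_rot": TCP orientation; "contact_force": force on the tool from outside, world axes, zero at the start; "wrist_torque": the same for the moment, N m; "grip_width": finger opening in m.
Only numpy, scipy, OpenCV 4.12 (cv2) and the standard library are available. Lean on these libraries where they do the work, as an engineer would, in place of code of your own. Each camera call takes 0.05 s, during which the arm holds its last target. There are 200 camera calls.

## Working session

There is one attempt and no reset: what is moved stays moved. The work goes in short steps, Python scripts to look and compute and a tool call to move; the robot and the scene stay as the last step left them, time stands still between calls to the robot, and variables do not carry over. Pictures are saved under pics/ and viewed, about 8 in all and at most 12, crops included, and the job is handed in when it is done.

Besides the shell and the picture viewer there is one more tool, called by a JSON object that holds its "api" and its "payload", one argument or row to a line. step_arm: Moves the arm, as the interface text tells. Its arguments: {"type":"object","properties":{"series":{"type":"string"},"squeeze":{"type":"number"}},"required":["series"]}

```bash
mkdir -p pics; ls; python3 - <<'E'
from workcell import *
import cv2
for n in ("top","scene"):
    im=read_camera(n); cv2.imwrite(f"pics/{n}0.png",im[:,:,::-1]); i=camera_info(n); print(n,i["K"],i["view"])
print(camera_info("wrist")); print(get_state())
E
```

```text
pics
top [[399.06997879   0.         279.84056607]
 [  0.         399.06997879 207.28622974]
 [  0.           0.           1.        ]] [[ 0.01840222 -0.99966351 -0.01828174 -0.05202272]
 [-0.98599529 -0.01511322 -0.16608696  0.54745659]
 [ 0.16575477  0.02108208 -0.98594163  0.99943805]
 [ 0.          0.          0.          1.        ]]
scene [[425.74834636   0.         284.26207171]
 [  0.         425.74834636 211.8651636 ]
 [  0.           0.           1.        ]] [[ 1.47925645e-02  9.99763241e-01 -1.59575022e-02  3.87968975e-02]
 [ 6.43227016e-01 -2.17334684e-02 -7.65367011e-01 -3.08017195e-01]
 [-7.65532616e-01  1.05744433e-03 -6.43396220e-01  1.38220649e+00]
 [ 0.00000000e+00  0.00000000e+00  0.00000000e+00  1.00000000e+00]]
{'K': array([[325.1922621 ,   0.        , 283.01928413],
       [  0.        , 325.1922621 , 202.37969629],
       [  0.        ,   0.        ,   1.        ]]), 'tool_from_camera': array([[ 9.99999958e-01, -1.27165182e-04,  2.60896968e-04,
        -4.02947910e-04],
       [ 4.30580944e-05,  9.53959403e-01,  2.99935754e-01,
        -7.62033783e-02],
      
[... 153 characters left out ...]
0000e+00]])}
{'clock': 0.1, 'joint_pos': array([ 9.07689451e-01,  1.81499683e-01,  1.60791893e+00, -8.24203391e-06,
        1.35380080e+00, -2.06271549e-01]), 'joint_vel': array([ 0.0018131 , -0.00166718, -0.00277256, -0.00042649, -0.00152254,
       -0.00059733]), 'effort': array([ 1.95765242e-04, -4.45879126e+01, -3.52236021e+01, -1.37000679e-04,
        4.23400095e-03, -1.52237340e-05]), 'ee_pos': array([0.25329259, 0.51564246, 0.23045045]), 'tool_rot': array([ 2.83227459e-04,  8.48854411e-01,  5.28626074e-01, -7.62489123e-04]), 'contact_force': array([-0.27362669,  0.24774355,  0.04327933]), 'wrist_torque': array([-0.01326127, -0.05939376, -0.02115218]), 'grip_width': 0.0853603687473496}
```

View pics/top0.png

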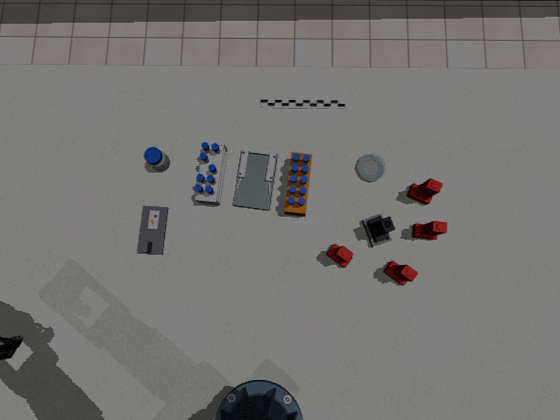

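View pics/scene0.png

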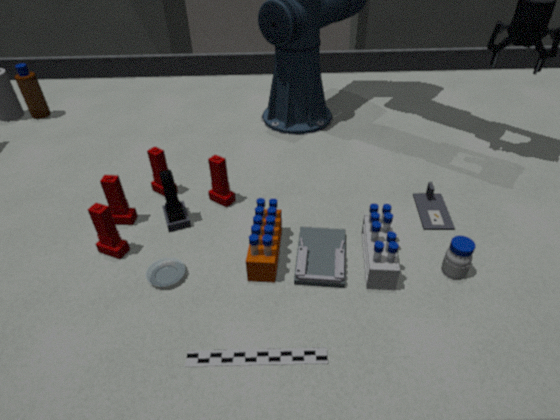

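Top view: the plate is at about (153,230), with its window (153,219) towards +x and its fin at (150,247). The stage is at (256,180), the racks at (211,174) and (298,184), and the jar and dish at (156,159) and (370,167). There are five lamp-like things: black in a grey tray at (378,230), and red at (340,255), (402,272), (430,230) and (425,190). Only the black one fits the description. I'll check it with enlarged crops.

```bash
python3 - <<'E'
import cv2
im=cv2.imread("pics/top0.png")
cv2.imwrite("pics/c1.png",cv2.resize(im[140:270,125:325],None,fx=4,fy=4,interpolation=cv2.INTER_CUBIC))
cv2.imwrite("pics/c2.png",cv2.resize(im[180:290,320:450],None,fx=5,fy=5,interpolation=cv2.INTER_CUBIC))
E
```

```text
(no output)
```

View pics/c1.png

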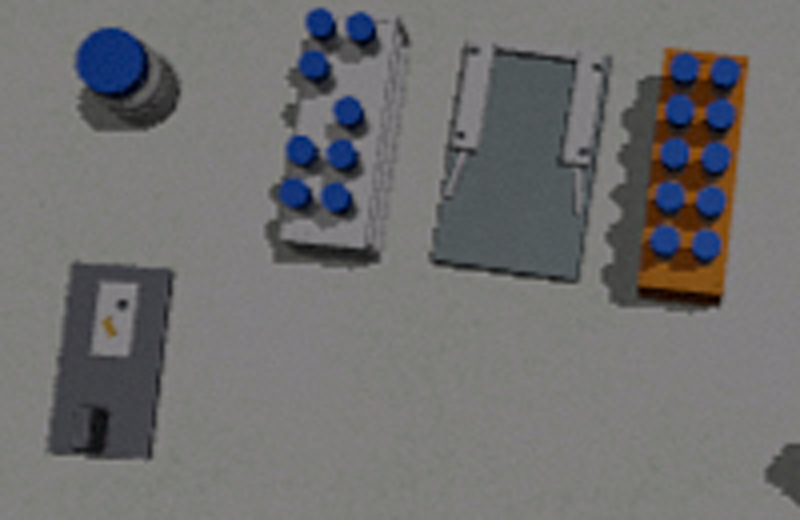

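View pics/c2.png

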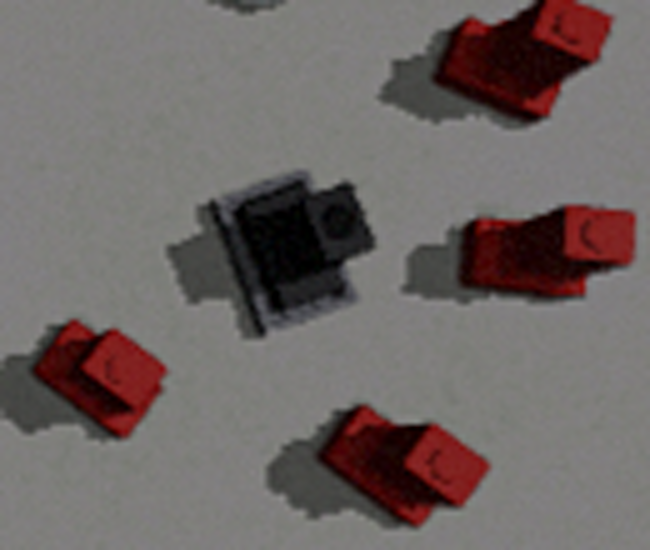

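The crops confirm that the black lamp stands alone in the grey dock, at crop-2 (300,240). The crop-1 corners I read off:
- **Plate:** (75,263), (173,270), (151,458), (48,453)
- **Stage apron:** (432,262), (577,280)
- **Lip inner edges:** (494,47) to (473,152) and (577,52) to (565,162)

```bash
cat > h.py <<'E'
import numpy as np, cv2
from workcell import *
from scipy.spatial.transform import Rotation as R
def w(cam,uv,z):
    i=camera_info(cam); uv=np.atleast_2d(np.array(uv,float)); V=i["view"]; C=-V[:3,:3].T@V[:3,3]
    d=np.c_[uv,np.ones(len(uv))]@np.linalg.inv(i["K"]).T@V[:3,:3]
    return (C+d*((z-C[2])/d[:,2])[:,None])[:,:2]
def rot(s): q=s["tool_rot"]; return R.from_quat([q[1],q[2],q[3],q[0]])
def wr(uv,z,s):
    i=camera_info("wrist"); T=i["tool_from_camera"]; K=i["K"]; M=rot(s).as_matrix()
    uv=np.atleast_2d(np.array(uv,float)); p=(uv-K[:2,2])/K[0,0]; th=np.linalg.norm(p,axis=1)
    d=np.c_[p*(np.sin(th)/th)[:,None],np.cos(th)]@T[:3,:3].T@M.T
    C=s["ee_pos"]+M@T[:3,3]; return (C+d*((z-C[2])/d[:,2])[:,None])[:,:2]
def ang(a,b): d=np.array(b)-a; return np.arctan2(d[1],d[0])
E
python3 - <<'E'
from h import *
np.set_printoptions(precision=4,suppress=True)
c1=lambda p:np.array(p)/4+[124.625,139.625]
c2=lambda p:np.array(p)/5+[319.6,179.6]
def q(n,p,z):
    P=w("top",p,z); print(n,P.tolist().__str__() if 0 else P.round(4).tolist(),"ctr",P.mean(0).round(4),"sides",[round(float(np.linalg.norm(P[i]-P[(i+1)%4])),4) for i in range(4)],"angs",[round(float(ang(P[i],P[(i+1)%4])),3) for i in range(4)])
q("plate",c1([[75,263],[173,270],[151,458],[48,453]]),.006)
q("window",c1([[100,282],[138,285],[130,357],[92,354]]),.006)
q("lips",c1([[494,47],[577,52],[565,162],[473,152]]),.029)
q("stage",np.r_[c1([[467,44],[610,55]]),c1([[577,280],[432,262]])],.016)
q("outer29",c1([[467,44],[610,55],[595,165],[455,148]]),.029)
q("handle",c2([[305,198],[352,184],[374,242],[330,258]]),.131)
q("dock",c2([[212,203],[305,172],[355,296],[262,335]]),.022)
q("rackL",c1([[310,12],[400,20],[368,248],[280,240]]),.058)
q("rackR",c1([[667,50],[747,57],[720,303],[640,290]]),.058)
q("fin top",c1([[82,405],[106,405],[104,448],[80,446]]),.042)
q("jar,dish",np.r_[c1([[112,62]]),[[370,167]]],.08)
E
```

```text
plate [[0.5544, 0.3317], [0.5506, 0.264], [0.4228, 0.2705], [0.4249, 0.3402]] ctr [0.4882 0.3016] sides [0.0678, 0.128, 0.0697, 0.1298] angs [-1.627, 3.091, 1.54, -0.065]
window [[0.5416, 0.3136], [0.5399, 0.2873], [0.4905, 0.2894], [0.4921, 0.3154]] ctr [0.516  0.3014] sides [0.0263, 0.0494, 0.0261, 0.0495] angs [-1.634, 3.1, 1.509, -0.037]
lips [[0.7043, 0.0469], [0.7015, -0.0098], [0.6246, -0.0035], [0.6306, 0.0588]] ctr [0.6652 0.0231] sides [0.0568, 0.0772, 0.0626, 0.0747] angs [-1.62, 3.06, 1.474, -0.16]
stage [[0.7103, 0.0671], [0.7037, -0.0319], [0.5463, -0.0128], [0.5571, 0.0855]] ctr [0.6294 0.027 ] sides [0.0992, 0.1585, 0.0988, 0.1543] angs [-1.638, 3.021, 1.461, -0.12]
outer29 [[0.7062, 0.0655], [0.6997, -0.0323], [0.6228, -0.0237], [0.6332, 0.0711]] ctr [0.6655 0.0201] sides [0.098, 0.0774, 0.0953, 0.0732] angs [-1.638, 3.03, 1.461, -0.077]
handle [[0.5088, -0.2847], [0.5159, -0.3071], [0.4883, -0.3167], [0.4803, -0.2958]] ctr [ 0.4983 -0.301 ] sides [0.0235, 0.0292, 0.0224, 0.0305] angs [-1.265, -2.806, 1.934, 0.372]
dock [[0.5208, -0.2609], [0.5382, -0.3104], [0.4726, -0.335], [0.4513, -0.2859]] ctr [ 0.4957 -0.298 ] sides [0.0525, 0.07, 0.0535, 0.0738] angs [-1.233, -2.782, 1.98, 0.346]
rackL [[0.7179, 0.1675], [0.7131, 0.1071], [0.5585, 0.1216], [0.563, 0.1793]] ctr [0.6381 0.1439] sides [0.0606, 0.1552, 0.0579, 0.1554] angs [-1.65, 3.048, 1.494, -0.076]
rackR [[0.6946, -0.0708], [0.6904, -0.1237], [0.526, -0.1072], [0.5337, -0.0556]] ctr [ 0.6112 -0.0894] sides [0.053, 0.1653, 0.0522, 0.1616] angs [-1.649, 3.042, 1.423, -0.094]
fin top [[0.4547, 0.3067], [0.455, 0.291], [0.4271, 0.2903], [0.4281, 0.306]] ctr [0.4412 0.2985] sides [0.0157, 0.0279, 0.0158, 0.0266] angs [-1.554, -3.116, 1.506, 0.026]Traceback (most recent call last):
  File "<stdin>", line 17, in <module>
  File "<stdin>", line 6, in q
IndexError: index 2 is out of bounds for axis 0 with size 2
```

{"api": "step_arm", "payload": {
  "series": "0.0854 0.023 -0.027 -0.01 0 0 0.052; 0.0854 0.023 -0.027 -0.01 0 0 0.052; 0.0854 0.023 -0.027 -0.01 0 0 0.052; 0.0854 0.023 -0.027 -0.01 0 0 0.052; 0.0854 0.023 -0.027 -0.01 0 0 0.052; 0.0854 0.023 -0.027 -0.01 0 0 0.052; 0.0854 0.023 -0.027 -0.01 0 0 0.052; 0.0854 0.023 -0.027 -0.01 0 0 0.052",
  "squeeze": 50
}}

```text
clock: 0.77
ee_pos: [0.4369, 0.2957, 0.1476]
tool_rot: [-0.002, 0.71, 0.704, -0.0]
contact_force: [0.4, 1.1, -0.4]
grip_width: 0.0856
```

```bash
python3 - <<'E'
from h import *
import json
s=get_state(); im=read_camera("wrist"); cv2.imwrite("pics/w1.png",cv2.resize(im[:,:,::-1],None,fx=1.4,fy=1.4,interpolation=cv2.INTER_CUBIC)); np.savez("w1.npz",**s); print(s["ee_pos"],rot(s).as_matrix()[:,0])
E
```

```text
[0.43690973 0.29567807 0.14756339] [0.00864267 0.99995978 0.00239651]
```

View pics/w1.png

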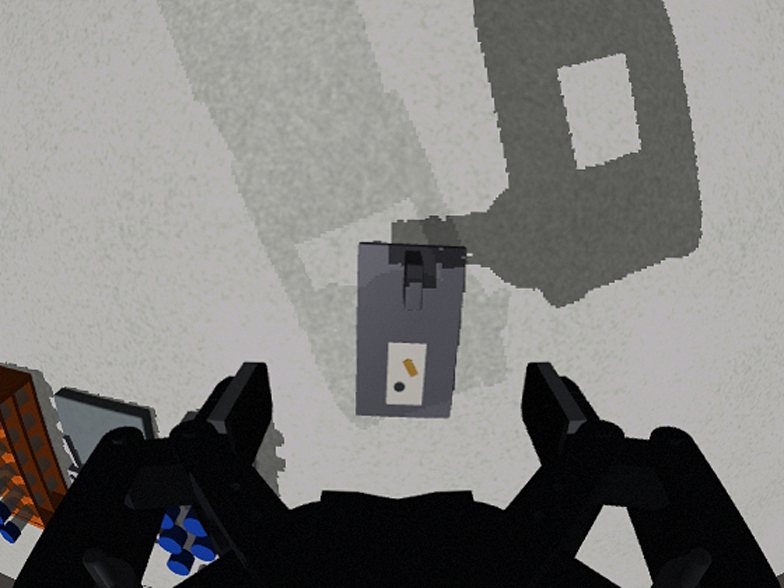

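```bash
python3 - <<'E'
from h import *
s=dict(np.load("w1.npz"))
def q(n,p,z):
    P=wr((np.array(p)+.5)/1.4-.5,z,s); print(n,P.round(4).tolist(),P.mean(0).round(4),[round(float(ang(P[i],P[(i+1)%4])),3) for i in range(4)],[round(float(np.linalg.norm(P[i]-P[(i+1)%4])),4) for i in range(4)])
q("plate",[[359,242],[466,248],[450,417],[357,414]],.006)
q("win",[[387,342],[426,344],[424,404],[387,404]],.006)
q("fin",[[404,282],[423,282],[421,310],[405,310]],.042)
E
```

```text
plate [[0.4215, 0.2717], [0.426, 0.3406], [0.5547, 0.3346], [0.5509, 0.2652]] [0.4883 0.303 ] [1.506, -0.046, -1.625, 3.091] [0.069, 0.1288, 0.0695, 0.1296]
win [[0.4916, 0.2886], [0.4934, 0.3154], [0.5424, 0.3148], [0.542, 0.2877]] [0.5173 0.3016] [1.502, -0.011, -1.586, 3.124] [0.0269, 0.049, 0.0271, 0.0504]
fin [[0.4375, 0.2997], [0.4376, 0.3106], [0.4547, 0.3096], [0.4546, 0.3003]] [0.4461 0.3051] [1.561, -0.059, -1.582, -3.111] [0.0109, 0.0171, 0.0094, 0.0171]
```

{"api": "step_arm", "payload": {
  "series": "0.06 0.003 0.0095 -0.02 0 0 -0.041; 0.05 0 0 -0.025 0 0 0; 0.05 0 0 -0.025 0 0 0; 0.05 0 0 -0.025 0 0 0; 0.05 0 0 -0.02 0 0 0; 0.05 0 0 0 0 0 0"
}}

```text
clock: 1.32
ee_pos: [0.446, 0.2956, 0.0256]
tool_rot: [-0.0, 0.729, 0.684, -0.001]
contact_force: [-1.0, -0.8, -0.3]
grip_width: 0.0499
```

{"api": "step_arm", "payload": {
  "series": "0.05 -0.006 0.0094 0 0 0 0.014; 0.05 0 0 0 0 0 0; 0.05 0 0 0 0 0 0"
}}

```text
clock: 1.57
ee_pos: [0.4387, 0.3061, 0.026]
tool_rot: [-0.001, 0.724, 0.69, -0.002]
contact_force: [1.1, 0.0, 0.4]
grip_width: 0.0502
```

{"api": "step_arm", "payload": {
  "series": "0.05 0.001 -0.001 -0.0135 0 0 0; 0.05 0 0 0 0 0 0; 0.0 0 0 0 0 0 0; 0.0 0 0 0 0 0 0; 0.0 0 0 0 0 0 0; 0.0 0 0 0 0 0 0; 0.0 0 0 0 0 0 0; 0.0 0 0 0 0 0 0",
  "squeeze": 50
}}

```text
clock: 2.23
ee_pos: [0.4444, 0.3089, 0.0211]
tool_rot: [0.002, 0.723, 0.691, 0.004]
contact_force: [0.5, -0.9, -0.8]
grip_width: 0.0091
```

```bash
python3 - <<'E'
from h import *
for k in range(4):
    s=get_state(); print(s["clock"],s["ee_pos"].round(4),rot(s).as_rotvec().round(4),s["joint_vel"].round(3),s["contact_force"].round(1)); im=read_camera("wrist")
cv2.imwrite("pics/w2.png",cv2.resize(im[:,:,::-1],None,fx=1.4,fy=1.4,interpolation=cv2.INTER_CUBIC))
E
```

```text
2.2333 [0.4444 0.3089 0.0211] [2.2694 2.1673 0.0122] [-0.    -0.006 -0.    -0.     0.005 -0.   ] [ 0.5 -0.9 -0.8]
2.2833 [0.4444 0.3089 0.0211] [2.2695 2.1672 0.0121] [-0.     0.003  0.002  0.    -0.003 -0.003] [ 0.   0.1 -0.8]
2.3333 [0.4442 0.3089 0.0209] [2.2695 2.1673 0.0117] [ 0.002  0.005  0.004  0.001 -0.001  0.   ] [ 0.2 -0.7 -0.2]
2.3833 [0.4442 0.3088 0.0208] [2.2695 2.1674 0.0114] [-0.     0.001  0.001 -0.001 -0.001  0.001] [-0.3 -0.3 -0.6]
```

View pics/w2.png

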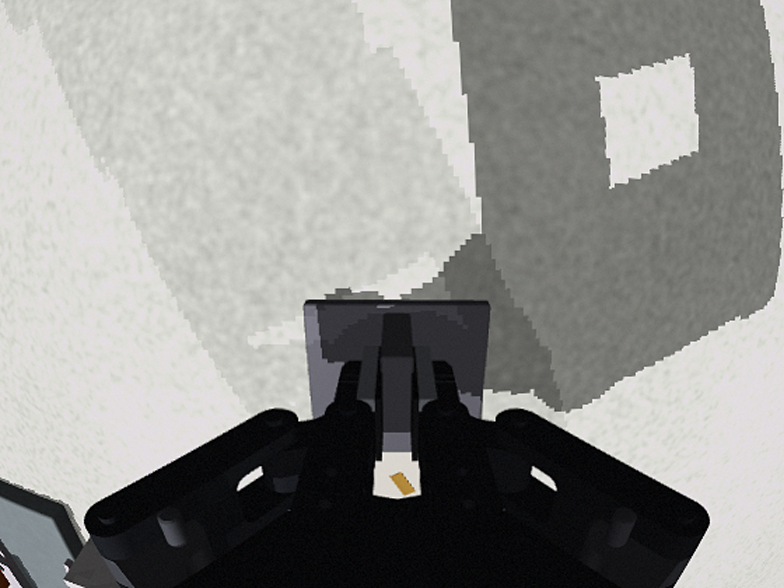

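{"api": "step_arm", "payload": {
  "series": "0.03 0 0 0 0 0 0; 0.03 0 0 0 0 0 0; 0.03 0 0 0 0 0 0"
}}

```text
clock: 2.68
ee_pos: [0.4441, 0.3087, 0.0207]
tool_rot: [0.002, 0.723, 0.691, 0.003]
contact_force: [0.0, -0.3, -0.3]
grip_width: 0.0299
```

{"api": "step_arm", "payload": {
  "series": "0.03 -0.004 -0.003 -0.008 0 0 0"
}}

```text
clock: 2.77
ee_pos: [0.4421, 0.3066, 0.014]
tool_rot: [0.002, 0.723, 0.691, 0.005]
contact_force: [-0.3, 0.5, 0.2]
grip_width: 0.03
```

{"api": "step_arm", "payload": {
  "series": "0.03 0 0 0 0 0 0"
}}

```text
clock: 2.85
ee_pos: [0.44, 0.3056, 0.0122]
tool_rot: [0.002, 0.723, 0.691, 0.004]
contact_force: [-0.4, -0.0, 0.3]
grip_width: 0.0299
```

Idle rows hold well here. Now close step by step.

{"api": "step_arm", "payload": {
  "series": "0.0 0 0 0 0 0 0; 0.0 0 0 0 0 0 0"
}}

```text
clock: 3.02
ee_pos: [0.4397, 0.3054, 0.0117]
tool_rot: [0.002, 0.723, 0.691, 0.004]
contact_force: [0.7, -0.2, 0.4]
grip_width: 0.009
```

{"api": "step_arm", "payload": {
  "series": "0.0 0 0 0 0 0 0; 0.0 0 0 0 0 0 0; 0.0 0 0 0 0 0 0",
  "squeeze": 60
}}

```text
clock: 3.27
ee_pos: [0.4397, 0.3054, 0.0117]
tool_rot: [0.002, 0.723, 0.691, 0.003]
contact_force: [-0.4, 0.3, -0.4]
grip_width: 0.0091
```

{"api": "step_arm", "payload": {
  "series": "0 0 0 0.02 0 0 0; 0 0 0 0.025 0 0 0; 0 0 0 0.03 0 0 0; 0 0 0 0.03 0 0 0; 0 0 0 0.025 0 0 0; 0 0 0 0 0 0 0; 0 0 0 0 0 0 0"
}}

```text
clock: 3.85
ee_pos: [0.4356, 0.3036, 0.1445]
tool_rot: [0.0, 0.723, 0.69, -0.0]
contact_force: [-0.4, 0.0, -0.9]
grip_width: 0.009
```

{"api": "step_arm", "payload": {
  "series": "0 0.003 -0.025 0 0 0 -0.006; 0 0.004 -0.035 0 0 0 -0.008; 0 0.004 -0.035 0 0 0 -0.008; 0 0.004 -0.035 0 0 0 -0.008; 0 0.004 -0.035 0 0 0 -0.008; 0 0.004 -0.035 0 0 0 -0.008; 0 0.003 -0.025 0 0 0 0; 0 0 0 0 0 0 0"
}}

```text
clock: 4.52
ee_pos: [0.4561, 0.0714, 0.1366]
tool_rot: [-0.003, 0.737, 0.676, -0.003]
contact_force: [0.3, -0.2, -0.4]
grip_width: 0.0088
```

{"api": "step_arm", "payload": {
  "series": "0 0 0 0 0 0 0; 0 0 0 0 0 0 0"
}}

```text
clock: 4.68
ee_pos: [0.4547, 0.0704, 0.1343]
tool_rot: [-0.005, 0.739, 0.674, -0.005]
contact_force: [-0.4, 1.2, -1.0]
grip_width: 0.0091
```

```bash
python3 - <<'E'
from h import *
s=get_state(); im=read_camera("wrist"); np.savez("w3.npz",**s); print(s["ee_pos"].round(4),rot(s).as_matrix().round(4)[:,0],s["joint_vel"].round(2))
t=read_camera("top")
a=cv2.resize(im[:,:,::-1],None,fx=1.4,fy=1.4,interpolation=cv2.INTER_CUBIC)
cv2.imwrite("pics/w3.png",a); cv2.imwrite("pics/t3.png",cv2.resize(t[140:280,180:330,::-1],None,fx=4,fy=4,interpolation=cv2.INTER_CUBIC))
E
```

```text
[0.4547 0.0704 0.1343] [ 9.160e-02  9.958e-01 -2.000e-04] [-0.    0.01  0.01  0.01 -0.    0.01]
```

View pics/t3.png

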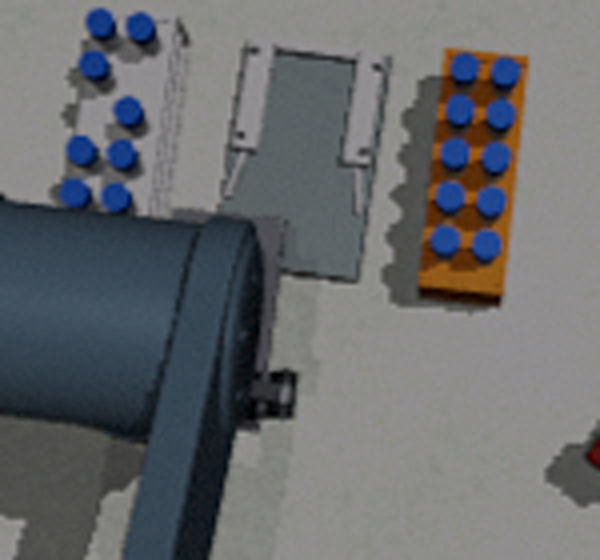

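The arm hides the plate in the top view, though the stage is clear. I'll use the wrist view.

View pics/w3.png

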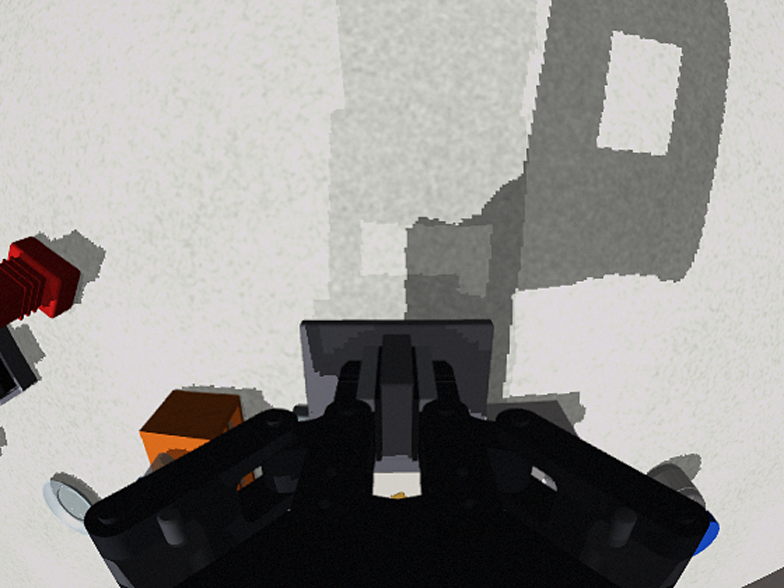

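```bash
cat > fit.py <<'E'
from h import *
from scipy.optimize import least_squares
i=camera_info("top")
def proj(P):
    V=i["view"]; c=P@V[:3,:3].T+V[:3,3]; p=c@i["K"].T; return p[:,:2]/p[:,2:]
def world(pose,M):
    c,s_=np.cos(pose[2]),np.sin(pose[2]); M=np.array(M,float)/1000
    return np.c_[pose[0]+c*M[:,0]-s_*M[:,1],pose[1]+s_*M[:,0]+c*M[:,1],M[:,2]]
E
python3 - <<'E'
from fit import *
M=[[-85,50,16],[-85,-50,16],[-8,29,29],[70,29,29],[-8,-29,29],[70,-29,29]]
px=np.array([[432,262],[577,280],[473,152],[494,47],[565,162],[577,52]])/4+[124.625,139.625]
f=lambda p:(proj(world(p,M))-px).ravel()
r=least_squares(f,[.635,.026,-.1],loss="soft_l1"); print(r.x,(r.fun.reshape(-1,2)).round(2).tolist())
im=cv2.imread("pics/top0.png")[145:215,228:284]; k=8
a=cv2.resize(im,None,fx=k,fy=k,interpolation=cv2.INTER_CUBIC); a=cv2.convertScaleAbs(a,alpha=1.5)
def ln(A,B,col):
    p=(proj(world(r.x,[A,B]))-[228,145]+.5)*k-.5
    cv2.line(a,*[tuple(int(v) for v in q.round()) for q in p],col,1)
for s in (1,-1):
    ln([-8,29*s,29],[70,29*s,29],(0,0,255)); ln([-85,50*s,16],[73,50*s,16],(0,255,0)); ln([-8,44*s,29],[-8,29*s,29],(255,0,255)); ln([-41,43*s,22],[-8,36.5*s,22],(255,255,0))
ln([-85,50,16],[-85,-50,16],(0,255,0)); ln([73,50,16],[73,-50,16],(0,255,0))
cv2.imwrite("pics/f1.png",a)
E
```

```text
[ 0.6352881   0.02667125 -0.11220369] [[-0.15, 0.26], [0.27, 0.42], [0.89, 0.02], [-0.22, -1.34], [-0.83, 0.16], [0.08, -0.04]]
```

View pics/f1.png

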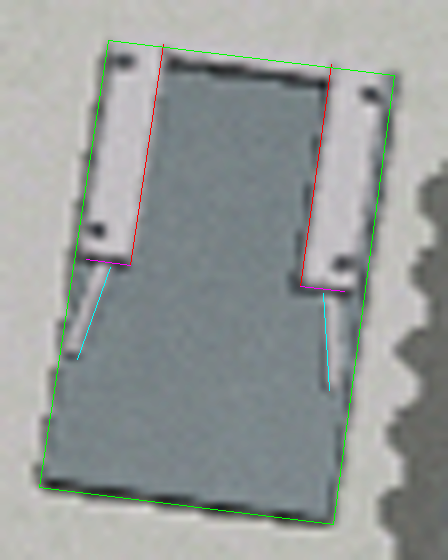

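The model overlay fits the stage edges to within a pixel, giving the stage at (0.6353, 0.0267) with yaw −0.112. Now to line up in front of the slot, low.

{"api": "step_arm", "payload": {
  "series": "0 0.007 -0.008 -0.02 0 -0.005 -0.007; 0 0.007 -0.009 -0.03 0 -0.005 -0.007; 0 0.007 -0.009 -0.03 0 -0.004 -0.006; 0 0 0 0 0 0 0; 0 0 0 0 0 0 0"
}}

```text
clock: 5.2
ee_pos: [0.4773, 0.0509, 0.0528]
tool_rot: [0.001, 0.742, 0.671, 0.003]
contact_force: [0.6, -0.7, -0.0]
grip_width: 0.009
```

```bash
cat > st.py <<'E'
from h import *
P=np.array([.6353,.0267]); a=-.112
c,s_=np.cos(a),np.sin(a)
def rep():
    s=get_state(); M=rot(s).as_matrix(); d=s["ee_pos"][:2]-P
    e=s["ee_pos"]
    print("clk",round(s["clock"],2),"ee",e.round(4),"stage xy of plate origin", round(1000*(c*d[0]+s_*d[1]+.0485*np.cos(np.arctan2(M[1,1],M[0,1])-a)),1), round(1000*(-s_*d[0]+c*d[1]+.0485*np.sin(np.arctan2(M[1,1],M[0,1])-a)),1),"TCP y",round(1000*(-s_*d[0]+c*d[1]),1),"yawerr",round(np.arctan2(M[1,1],M[0,1])-a,4),"nose up",M[2,1].round(4),"roll",M[2,0].round(4),"F",s["contact_force"].round(1),"T",s["wrist_torque"].round(2),"g",round(s["grip_width"],4))
if __name__=="__main__": rep()
E
python3 st.py
```

```text
clk 5.2 ee [0.4773 0.0509 0.0528] stage xy of plate origin -111.2 6.9 TCP y 6.4 yawerr 0.0116 nose up 0.0051 roll 0.0027 F [ 0.6 -0.7 -0. ] T [ 0.03  0.09 -0.07] g 0.009
```

{"api": "step_arm", "payload": {
  "series": "0 -0.001 -0.0064 -0.01 0 0.002 -0.0116; 0 0 0 -0.006 0 0 0; 0 0 0 -0.006 0 0 0; 0 0 0 0 0 0 0; 0 0 0 0 0 0 0"
}}

```text
clock: 5.62
ee_pos: [0.4776, 0.0467, 0.0325]
tool_rot: [0.002, 0.744, 0.668, 0.003]
contact_force: [0.9, 0.0, -0.2]
grip_width: 0.009
```

```bash
python3 st.py
```

```text
clk 5.62 ee [0.4776 0.0467 0.0325] stage xy of plate origin -110.5 2.4 TCP y 2.3 yawerr 0.0034 nose up 0.0072 roll 0.0027 F [ 0.9  0.  -0.2] T [ 0.    0.02 -0.07] g 0.009
```

{"api": "step_arm", "payload": {
  "series": "0 0 -0.0023 -0.0025 0 0.006 -0.004; 0 0 0 -0.0015 0 0 0; 0 0 0 0 0 0 0"
}}

```text
clock: 5.87
ee_pos: [0.4787, 0.0443, 0.0297]
tool_rot: [0.001, 0.746, 0.666, 0.002]
contact_force: [0.4, -0.2, -0.6]
grip_width: 0.0091
```

```bash
python3 st.py
```

```text
clk 5.87 ee [0.4787 0.0443 0.0297] stage xy of plate origin -109.1 0.0 TCP y 0.0 yawerr -0.0004 nose up 0.0035 roll 0.0019 F [ 0.4 -0.2 -0.6] T [-0.03  0.01  0.04] g 0.0091
```

{"api": "step_arm", "payload": {
  "series": "0 0.008 -0.0009 -0.0013 0 0 0; 0 0.008 -0.0009 0 0 0 0; 0 0.008 -0.0009 0 0 0 0; 0 0.008 -0.0009 0 0 0 0; 0 0 0 0 0 0 0"
}}

```text
clock: 6.28
ee_pos: [0.5155, 0.04, 0.0292]
tool_rot: [0.002, 0.746, 0.666, 0.003]
contact_force: [-0.1, 0.2, -0.9]
grip_width: 0.009
```

```bash
python3 st.py
```

```text
clk 6.28 ee [0.5155 0.04   0.0292] stage xy of plate origin -72.1 -0.3 TCP y -0.2 yawerr -0.0011 nose up 0.0064 roll 0.0018 F [-0.1  0.2 -0.9] T [-0.01  0.03  0.02] g 0.009
```

{"api": "step_arm", "payload": {
  "series": "0 0.005 -0.0005 -0.001 0 0.006 0.001; 0 0.008 -0.0009 0 0 0 0; 0 0.008 -0.0009 0 0 0 0; 0 0.008 -0.0009 0 0 0 0; 0 0 0 0 0 0 0"
}}

```text
clock: 6.7
ee_pos: [0.5483, 0.0364, 0.0287]
tool_rot: [-0.0, 0.746, 0.666, 0.0]
contact_force: [-0.1, -0.1, -0.5]
grip_width: 0.0089
```

```bash
python3 st.py
```

```text
clk 6.7 ee [0.5483 0.0364 0.0287] stage xy of plate origin -39.0 -0.1 TCP y -0.1 yawerr 0.0002 nose up 0.0003 roll 0.001 F [-0.1 -0.1 -0.5] T [ 0.01 -0.04 -0.03] g 0.0089
```

{"api": "step_arm", "payload": {
  "series": "0 0.008 -0.0009 -0.0005 0 0 0; 0 0.008 -0.0009 0 0 0 0; 0 0.008 -0.0009 0 0 0 0; 0 0.006 -0.0007 0 0 0 0; 0 0 0 0 0 0 0"
}}

```text
clock: 7.12
ee_pos: [0.5818, 0.0326, 0.0284]
tool_rot: [-0.0, 0.745, 0.667, 0.001]
contact_force: [0.2, -0.3, -1.5]
grip_width: 0.0094
```

```bash
python3 st.py
```

```text
clk 7.12 ee [0.5818 0.0326 0.0284] stage xy of plate origin -5.3 -0.1 TCP y -0.1 yawerr 0.0003 nose up 0.0005 roll 0.001 F [ 0.2 -0.3 -1.5] T [ 0.   -0.02  0.01] g 0.0094
```

{"api": "step_arm", "payload": {
  "series": "0 0.003 -0.0003 -0.0004 0 0 0; 0 0.002 -0.0002 0 0 0 0; 0 0.002 -0.0002 0 0 0 0; 0 0.001 -0.0001 0 0 0 0"
}}

```text
clock: 7.45
ee_pos: [0.5871, 0.0324, 0.0277]
tool_rot: [-0.003, 0.745, 0.667, -0.002]
contact_force: [-4.5, 0.9, 5.8]
grip_width: 0.009
```

```bash
python3 st.py
```

```text
clk 7.45 ee [0.5871 0.0324 0.0277] stage xy of plate origin 0.0 0.3 TCP y 0.3 yawerr 0.0009 nose up -0.0078 roll 0.001 F [-4.5  0.9  5.8] T [ 0.01  0.12 -0.05] g 0.009
```

{"api": "step_arm", "payload": {
  "series": "0 0.003 -0.0003 0.0003 0 0 0; 0 0.003 -0.0003 0 0 0 0"
}}

```text
clock: 7.62
ee_pos: [0.5872, 0.0328, 0.0276]
tool_rot: [-0.008, 0.745, 0.667, -0.007]
contact_force: [-15.6, -0.8, 17.7]
grip_width: 0.0092
```

```bash
python3 st.py
```

```text
clk 7.62 ee [0.5872 0.0328 0.0276] stage xy of plate origin 0.1 0.8 TCP y 0.7 yawerr 0.0015 nose up -0.0213 roll 0.0008 F [-15.6  -0.8  17.7] T [-0.38  1.85 -0.19] g 0.0092
```

The force rises at x=0 with no further travel, so the plate is at the stop. Releasing now and going up.

{"api": "step_arm", "payload": {
  "series": "0.0 0 0 0 0 0 0; 0.03 0 0 0 0 0 0; 0.03 0 0 0 0 0 0; 0.03 0 0 0 0 0 0; 0.03 0 0 0.015 0 0 0; 0.03 0 0 0.03 0 0 0; 0.03 0 0 0.04 0 0 0; 0.03 0 0 0.04 0 0 0"
}}

```text
clock: 8.28
ee_pos: [0.5778, 0.0338, 0.1442]
tool_rot: [-0.017, 0.745, 0.667, -0.014]
contact_force: [0.5, -0.9, 0.4]
grip_width: 0.0301
```

{"api": "step_arm", "payload": {
  "series": "0.03 -0.02 0 0.04 0 -0.02 0; 0.03 -0.03 0 0.04 0 0 0; 0.06 -0.03 0 0.01 0 0 0; 0.0854 -0.03 -0.02 0 0 0 0; 0.0854 0 0 0 0 0 0"
}}

```text
clock: 8.7
ee_pos: [0.4759, 0.0132, 0.2365]
tool_rot: [-0.003, 0.744, 0.668, -0.001]
contact_force: [1.2, -0.6, 0.0]
grip_width: 0.0652
```

```bash
python3 st.py; python3 - <<'E'
from h import *
s=get_state(); im=read_camera("wrist"); np.savez("w4.npz",**s)
t=read_camera("top"); cv2.imwrite("pics/t4.png",t[:,:,::-1])
cv2.imwrite("pics/w4.png",cv2.resize(im[:,:,::-1],None,fx=1.4,fy=1.4,interpolation=cv2.INTER_CUBIC))
E
```

```text
clk 8.7 ee [0.4759 0.0132 0.2365] stage xy of plate origin -108.4 -31.1 TCP y -31.2 yawerr 0.0033 nose up -0.0064 roll 0.0028 F [ 1.2 -0.6  0. ] T [ 0.01 -0.02 -0.02] g 0.0652
```

View pics/w4.png

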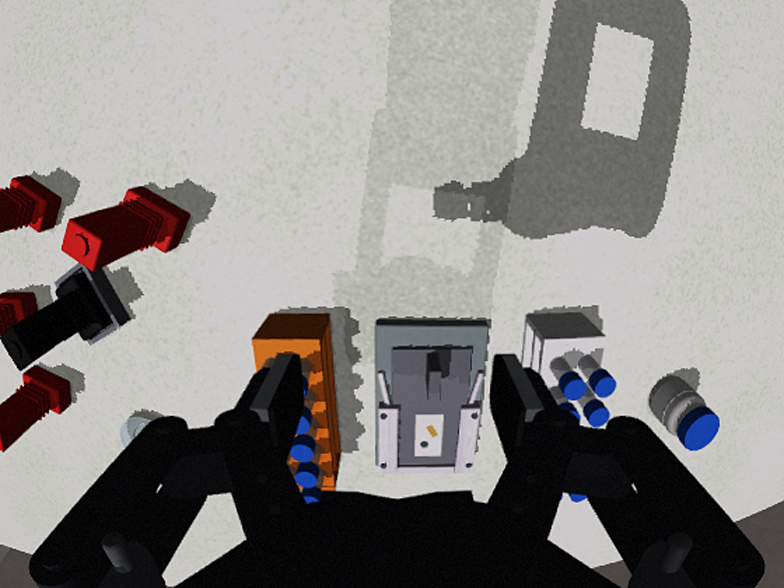

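The plate sits under both lips with its front at the end stop, and its window is at about (429,436). I'll check that numerically and fit the lamp and dock.

```bash
python3 - <<'E'
from fit import *
s=dict(np.load("w4.npz")); g=lambda p:(np.array(p)+.5)/1.4-.5
W=wr(g([[416,414],[443,414],[442,457],[415,457]]),.022,s); print("win",W.round(4).tolist(),W.mean(0))
E_=wr(g([[392,347],[471,348]]),.022,s); print("rear",E_.round(4).tolist())
P=np.array([.6353,.0267]);a=-.112
Rm=np.array([[np.cos(a),np.sin(a)],[-np.sin(a),np.cos(a)]])
print("in stage",((W.mean(0)-P)@Rm.T).round(4),((E_-P)@Rm.T).round(4))
ap=wr(g([[377,320],[489,320]]),.016,s); print("apron in stage",((ap-P)@Rm.T).round(4))
c2=lambda p:np.array(p)/5+[319.6,179.6]
for n,M,p in (("dock",[[38,26,22],[38,-26,22],[-38,-26,22],[-38,26,22]],[[212,203],[305,172],[355,296],[262,335]]),("handle",[[17,13,131],[17,-13,131],[-17,-13,131],[-17,13,131]],[[305,198],[352,184],[374,242],[330,258]])):
    f=lambda q:(proj(world(q,M))-c2(p)).ravel()
    r=least_squares(f,[.497,-.3,.36],loss="soft_l1"); print(n,r.x.round(4),r.fun.reshape(-1,2).round(1).tolist())
    if n=="dock": D=r.x
    else: L=r.x
im=cv2.imread("pics/top0.png")[205:255,352:405]; k=11
b=cv2.convertScaleAbs(cv2.resize(im,None,fx=k,fy=k,interpolation=cv2.INTER_CUBIC),alpha=2.5)
def poly(pose,M,col):
    p=(proj(world(pose,M))-[352,205]+.5)*k-.5; cv2.polylines(b,[p.round().astype(int)],True,col,1)
poly(D,[[38,26,22],[38,-26,22],[-38,-26,22],[-38,26,22]],(0,255,0)); poly(L,[[17,13,131],[17,-13,131],[-17,-13,131],[-17,13,131]],(0,0,255)); poly(L,[[30,18,36],[30,-18,36],[-30,-18,36],[-30,18,36]],(255,255,0))
cv2.imwrite("pics/f2.png",b)
E
```

```text
win [[0.6387, 0.0139], [0.6419, 0.039], [0.6941, 0.035], [0.6905, 0.0084]] [0.66631327 0.02408303]
rear [[0.5671, -0.0004], [0.5762, 0.0681]]
in stage [0.0311 0.0009] [[-0.0648 -0.0346]
 [-0.0634  0.0345]]
apron in stage [[-0.0876 -0.0475]
 [-0.0873  0.05  ]]
dock [ 0.4955 -0.298   0.3511] [[-0.1, -0.5], [-0.4, -0.7], [0.2, 1.5], [0.3, 0.2]]
handle [ 0.4985 -0.3012  0.3573] [[-0.7, -0.4], [0.1, -1.3], [1.1, 0.5], [-0.3, 1.0]]
```

View pics/f2.png

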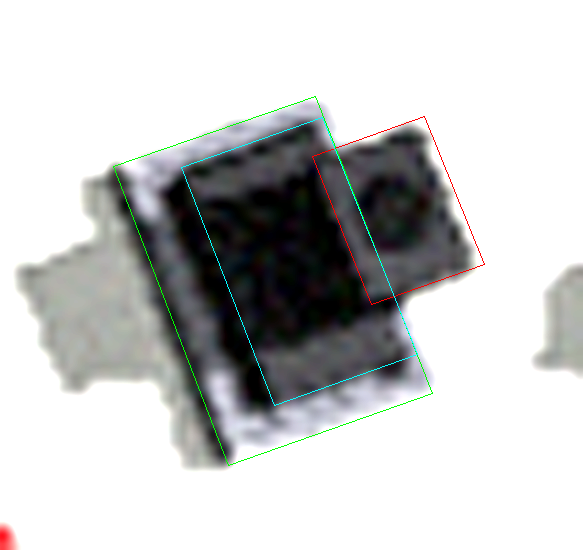

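The plate's rear edge is at stage x ≈ −64 mm with y within 1 mm, so it is home. The lamp is at about (0.497, −0.300) with yaw 0.355, which agrees with the dock fit. Moving over it now.

{"api": "step_arm", "payload": {
  "series": "0.06 0.002 -0.02 0 0 0 0.047; 0.06 0.002 -0.033 0 0 0.003 0.047; 0.06 0.002 -0.035 0 0 0.003 0.047; 0.06 0.002 -0.035 0 0 0 0.047; 0.06 0.002 -0.035 0 0 0 0.047; 0.06 0.002 -0.035 -0.005 0 0 0.047; 0.06 0.002 -0.035 -0.005 0 0 0.047; 0.06 0.002 -0.035 -0.005 0 0 0.047"
}}

```text
clock: 9.47
ee_pos: [0.501, -0.2531, 0.2186]
tool_rot: [-0.006, 0.595, 0.803, -0.0]
contact_force: [0.9, 0.1, -0.2]
grip_width: 0.0599
```

{"api": "step_arm", "payload": {
  "series": "0.06 0.002 -0.025 -0.005 0 0 0.047; 0.06 0.002 -0.015 -0.005 0 0 0.03; 0.06 0 0 0 0 0 0; 0.06 0 0 0 0 0 0"
}}

```text
clock: 9.8
ee_pos: [0.5062, -0.3031, 0.2018]
tool_rot: [-0.008, 0.565, 0.825, -0.0]
contact_force: [1.4, 0.6, -0.0]
grip_width: 0.0602
```

```bash
cat > lp.py <<'E'
from h import *
s=get_state(); M=rot(s).as_matrix(); print(round(s["clock"],2),"ee",s["ee_pos"].round(4),"dir",np.arctan2(M[1,1],M[0,1]).round(4),"toolz",M[:,2].round(4),"F",s["contact_force"].round(1),"T",s["wrist_torque"].round(2),"g",round(s["grip_width"],4),"j",s["joint_pos"].round(2))
E
python3 lp.py
```

```text
9.8 ee [ 0.5062 -0.3031  0.2018] dir 0.3707 toolz [-0.0137  0.0083 -0.9999] F [ 1.4  0.6 -0. ] T [-0.01  0.04 -0.01] g 0.0602 j [-0.74  0.25  1.58 -0.    1.32 -2.68]
```

{"api": "step_arm", "payload": {
  "series": "0.06 -0.009 0.003 -0.005 -0.008 -0.014 -0.016; 0.06 0 0 0 0 0 0; 0.06 0 0 0 0 0 0"
}}

```text
clock: 10.05
ee_pos: [0.4983, -0.2979, 0.1949]
tool_rot: [-0.001, 0.572, 0.82, 0.001]
contact_force: [-0.1, -0.8, 1.3]
grip_width: 0.0603
```

```bash
python3 lp.py; python3 -c "
from h import *
s=get_state(); np.savez('w5.npz',**s); cv2.imwrite('pics/w5.png',read_camera('wrist')[:,:,::-1])"
```

```text
10.05 ee [ 0.4983 -0.2979  0.1949] dir 0.3536 toolz [-9.0e-04  3.2e-03 -1.0e+00] F [-0.1 -0.8  1.3] T [-0.01 -0.03 -0.05] g 0.0603 j [-0.74  0.23  1.63  0.    1.29 -2.67]
```

{"api": "step_arm", "payload": {
  "series": "0.06 -0.001 -0.002 -0.02 0 0 0; 0.06 0 0 -0.025 0 0 0; 0.06 0 0 -0.025 0 0 0; 0.06 0 0 -0.025 0 0 0; 0.06 0 0 -0.018 0 0 0; 0.06 0 0 0 0 0 0; 0.06 0 0 0 0 0 0"
}}

```text
clock: 10.68
ee_pos: [0.5041, -0.297, 0.0844]
tool_rot: [0.004, 0.568, 0.823, 0.001]
contact_force: [-0.1, 0.7, -0.3]
grip_width: 0.0599
```

```bash
python3 lp.py
```

```text
10.68 ee [ 0.5041 -0.297   0.0844] dir 0.3618 toolz [ 0.0072 -0.003  -1.    ] F [-0.1  0.7 -0.3] T [ 0.04 -0.01  0.01] g 0.0599 j [-0.74  0.37  1.7   0.    1.07 -2.67]
```

{"api": "step_arm", "payload": {
  "series": "0.06 -0.007 -0.003 -0.01 0.003 0.007 -0.007; 0.06 0 0 0 0 0 0; 0.06 0 0 0 0 0 0"
}}

```text
clock: 10.93
ee_pos: [0.4988, -0.3009, 0.077]
tool_rot: [0.002, 0.571, 0.821, -0.0]
contact_force: [0.2, -0.0, 1.1]
grip_width: 0.0601
```

```bash
python3 lp.py
```

```text
10.93 ee [ 0.4988 -0.3009  0.077 ] dir 0.3559 toolz [ 0.0029 -0.0028 -1.    ] F [ 0.2 -0.   1.1] T [-0.01 -0.02 -0.04] g 0.0601 j [-0.75  0.38  1.7  -0.    1.06 -2.67]
```

Good. Closing.

{"api": "step_arm", "payload": {
  "series": "0.035 0 0 -0.002 0 0 0; 0.02 0 0 0 0 0 0; 0.01 0 0 0 0 0 0; 0.01 0 0 0 0 0 0; 0.01 0 0 0 0 0 0",
  "squeeze": 50
}}

```text
clock: 11.35
ee_pos: [0.4998, -0.3022, 0.0776]
tool_rot: [0.004, 0.571, 0.821, -0.001]
contact_force: [0.5, 0.0, -2.7]
grip_width: 0.0254
```

```bash
python3 lp.py
```

```text
11.35 ee [ 0.4998 -0.3022  0.0776] dir 0.3552 toolz [ 0.0059 -0.0056 -1.    ] F [ 0.5  0.  -2.7] T [-0.06 -0.04 -0.  ] g 0.0254 j [-0.75  0.38  1.7  -0.    1.06 -2.67]
```

{"api": "step_arm", "payload": {
  "series": "0.01 0 0 0.015 0 0 0; 0.01 0 0 0.02 0 0 0; 0.01 0 0 0.025 0 0 0; 0.01 0 0 0.03 0 0 0; 0.01 0 0 0.03 0 0 0; 0.01 0 0 0.025 0 0 0; 0.01 0 0 0 0 0 0; 0.01 0 0 0 0 0 0",
  "squeeze": 70
}}

```text
clock: 12.02
ee_pos: [0.4951, -0.2979, 0.223]
tool_rot: [-0.002, 0.571, 0.821, 0.0]
contact_force: [-0.7, -0.1, -4.0]
grip_width: 0.0256
```

```bash
python3 lp.py
```

```text
12.02 ee [ 0.4951 -0.2979  0.223 ] dir 0.355 toolz [-0.0033  0.003  -1.    ] F [-0.7 -0.1 -4. ] T [-0.01  0.   -0.03] g 0.0256 j [-0.75  0.2   1.6  -0.    1.34 -2.67]
```

{"api": "step_arm", "payload": {
  "series": "0.01 0.01 0.02 0.005 0 0 -0.04; 0.01 0.015 0.028 0.002 0 0 -0.043; 0.01 0.016 0.03 0.002 0 0 -0.043; 0.01 0.016 0.03 0.002 0 0 -0.043; 0.01 0.016 0.03 0.002 0 0 -0.043; 0.01 0.016 0.03 0.002 0 0 -0.043; 0.01 0.016 0.03 0.002 0 0 -0.043; 0.01 0.016 0.03 0.002 0 0 -0.043"
}}

```text
clock: 12.68
ee_pos: [0.6104, -0.0648, 0.2254]
tool_rot: [-0.012, 0.712, 0.702, -0.003]
contact_force: [0.8, -1.2, -1.9]
grip_width: 0.025
```

{"api": "step_arm", "payload": {
  "series": "0.01 0.012 0.025 0 0 0 -0.043; 0.01 0.012 0.025 0 0 0 -0.043; 0.01 0.008 0.015 0 0 0 0; 0.01 0 0 0 0 0 0; 0.01 0 0 0 0 0 0"
}}

```text
clock: 13.1
ee_pos: [0.6405, 0.0128, 0.2117]
tool_rot: [-0.02, 0.741, 0.671, -0.007]
contact_force: [-0.5, -1.1, -3.2]
grip_width: 0.025
```

```bash
python3 lp.py; python3 st.py
```

```text
13.1 ee [0.6405 0.0128 0.2117] dir -0.0987 toolz [-0.0365  0.0204 -0.9991] F [-0.5 -1.1 -3.2] T [-0.03 -0.08  0.02] g 0.025 j [-0.17  0.37  1.42  0.01  1.4  -1.65]
clk 13.1 ee [0.6405 0.0128 0.2117] stage xy of plate origin 55.2 -12.6 TCP y -13.2 yawerr 0.0133 nose up -0.0383 roll 0.0167 F [-0.5 -1.1 -3.2] T [-0.03 -0.08  0.02] g 0.025
```

{"api": "step_arm", "payload": {
  "series": "0.01 0.012 0.006 0 -0.01 -0.018 -0.013; 0.01 0.012 0.005 0 -0.01 -0.018 0; 0.01 0 0 0 0 0 0; 0.01 0 0 0 0 0 0"
}}

```text
clock: 13.43
ee_pos: [0.662, 0.022, 0.205]
tool_rot: [-0.003, 0.746, 0.666, -0.003]
contact_force: [-0.3, 0.1, -2.3]
grip_width: 0.0252
```

```bash
python3 lp.py; python3 -c "
from h import *
s=get_state(); np.savez('w6.npz',**s); cv2.imwrite('pics/w6.png',read_camera('wrist')[:,:,::-1]); cv2.imwrite('pics/s6.png',read_camera('scene')[:,:,::-1])"
```

```text
13.43 ee [0.662 0.022 0.205] dir -0.1131 toolz [-8.7e-03 -1.0e-04 -1.0e+00] F [-0.3  0.1 -2.3] T [ 0.01  0.01 -0.  ] g 0.0252 j [-0.14  0.4   1.39 -0.    1.36 -1.6 ]
```

{"api": "step_arm", "payload": {
  "series": "0.01 0.001 0.001 -0.02 0 -0.008 0; 0.01 0 0 -0.025 0 0 0; 0.01 0 0 -0.02 0 0 0; 0.01 0 0 -0.01 0 0 0; 0.01 0 0 0 0 0 0; 0.01 0 0 0 0 0 0"
}}

```text
clock: 14.03
ee_pos: [0.6631, 0.0186, 0.1314]
tool_rot: [0.002, 0.747, 0.664, 0.001]
contact_force: [0.3, -0.1, -1.4]
grip_width: 0.0253
```

```bash
python3 lp.py
```

```text
14.03 ee [0.6631 0.0186 0.1314] dir -0.1171 toolz [ 0.0042 -0.0011 -1.    ] F [ 0.3 -0.1 -1.4] T [-0.01 -0.04 -0.  ] g 0.0253 j [-0.15  0.46  1.45 -0.    1.22 -1.6 ]
```

{"api": "step_arm", "payload": {
  "series": "0.01 0.001 0.005 -0.008 0.001 0.004 0.005; 0.01 0 0 -0.006 0 0 0; 0.01 0 0 0 0 0 0; 0.01 0 0 0 0 0 0"
}}

```text
clock: 14.37
ee_pos: [0.6664, 0.0234, 0.1201]
tool_rot: [0.002, 0.746, 0.666, 0.002]
contact_force: [0.1, 0.2, -2.7]
grip_width: 0.0247
```

```bash
python3 lp.py; python3 - <<'E'
from h import *
s=get_state(); np.savez("w7.npz",**s)
sc=read_camera("scene"); wi=read_camera("wrist")
a=cv2.resize(sc[190:300,230:410,::-1],(800,489),interpolation=cv2.INTER_CUBIC)
cv2.imwrite("pics/s7.png",a); cv2.imwrite("pics/w7.png",wi[:,:,::-1])
b=cv2.convertScaleAbs(cv2.resize(sc[200:290,250:390,::-1],(600,386),interpolation=cv2.INTER_CUBIC),alpha=1.3)
c=cv2.resize(wi[:,:,::-1],None,fx=.75,fy=.75)  # 420x315... 
w5=cv2.convertScaleAbs(cv2.imread("pics/w5.png"),alpha=1.5)[180:420,120:440]
w=cv2.convertScaleAbs(wi[180:420,120:440,::-1],alpha=2)
m=np.zeros((600,800,3),np.uint8); m[:360,:560]=cv2.resize(b,(560,360)); m[360:600,:320]=w; m[360:600,330:650]=w5
cv2.imwrite("pics/m7.png",m)
E
```

```text
14.37 ee [0.6664 0.0234 0.1201] dir -0.112 toolz [ 5.2e-03 -8.0e-04 -1.0e+00] F [ 0.1  0.2 -2.7] T [-0.04 -0.06  0.02] g 0.0247 j [-0.14  0.48  1.45 -0.    1.2  -1.6 ]
```

View pics/m7.png

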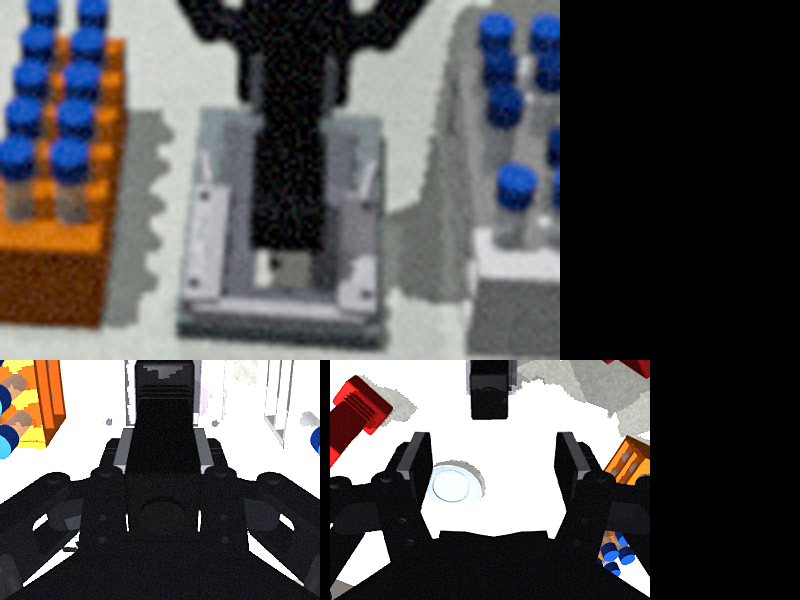

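```bash
python3 - <<'E'
from h import *
g=lambda p:(np.array(p)+.5)/4-.5+[250,200]
P=np.array([.6353,.0267]);a=-.112
Rm=np.array([[np.cos(a),np.sin(a)],[-np.sin(a),np.cos(a)]])
f=lambda p,z:((w("scene",g(p),z)-P)@Rm.T*1000).round(1).tolist()
print("lamp front bottom in stage", f([[253,248],[322,248]],.0505),"expect x 58")
print("window far edge",f([[255,287],[311,287]],.022),"expect x 53 y +-13")
print("channel back top",f([[189,298],[376,302]],.029))
s=dict(np.load("w7.npz")); print("tcp",((s["ee_pos"][:2]-P)@Rm.T*1000).round(1))
# lamp head rear edge (bottom of visible?) in wrist w7
q=lambda p:np.array(p)+[120,180-360]
print("head rear edge wrist z=lens+28", ((wr(q([[137,362],[193,362]]),.0785,s)-P)@Rm.T*1000).round(1).tolist(),"at lens z",((wr(q([[137,362],[193,362]]),.0505,s)-P)@Rm.T*1000).round(1).tolist())
E
```

```text
lamp front bottom in stage [[55.2, -13.5], [52.5, 19.6]] expect x 58
window far edge [[54.5, -11.8], [52.2, 15.7]] expect x 53 y +-13
channel back top [[70.6, -43.3], [65.6, 47.0]]
tcp [31.3  0.2]
head rear edge wrist z=lens+28 [[0.6, -15.6], [0.6, 17.2]] at lens z [[7.7, -17.9], [7.7, 19.9]]
```

```bash
python3 - <<'E'
from h import *
im=cv2.imread("pics/w7.png",0).astype(int); s=dict(np.load("w7.npz"))
for u in (262,268,300,308): print(u,[(v,int(im[v,u-1:u+2].mean())) for v in range(130,200,4)])
for v in (182,188,194): print(v,[(u,int(im[v-1:v+2,u].mean())) for u in range(240,330,4)])
P=np.array([.6353,.0267]);a=-.112
Rm=np.array([[np.cos(a),np.sin(a)],[-np.sin(a),np.cos(a)]])
for lab,x,z in(("rear top",-30,28),("rear bottom",-30,0)):
  for v in range(140,200,10): print(lab,v,((wr([[283,v]],.0505+z/1000,s)-P)@Rm.T*1000)[0].round(1)-[31.3+x,0])
E
```

```text
262 [(130, 142), (134, 141), (138, 157), (142, 157), (146, 157), (150, 155), (154, 155), (158, 153), (162, 154), (166, 153), (170, 153), (174, 0), (178, 5), (182, 7), (186, 22), (190, 18), (194, 17), (198, 17)]
268 [(130, 141), (134, 141), (138, 155), (142, 156), (146, 155), (150, 153), (154, 153), (158, 153), (162, 153), (166, 152), (170, 236), (174, 0), (178, 4), (182, 12), (186, 48), (190, 48), (194, 15), (198, 18)]
300 [(130, 135), (134, 134), (138, 133), (142, 151), (146, 150), (150, 148), (154, 149), (158, 76), (162, 79), (166, 76), (170, 133), (174, 1), (178, 4), (182, 9), (186, 38), (190, 15), (194, 18), (198, 17)]
308 [(130, 134), (134, 134), (138, 147), (142, 149), (146, 149), (150, 148), (154, 150), (158, 78), (162, 77), (166, 77), (170, 74), (174, 9), (178, 5), (182, 8), (186, 15), (190, 19), (194, 21), (198, 18)]
182 [(240, 243), (244, 100), (248, 101), (252, 137), (256, 28), (260, 11), (264, 12), (268, 12), (272, 10), (276, 10), (280, 10), (284, 11), (288, 11), (292, 9), (296, 11), (300, 11), (304, 10), (308, 9), (312, 9), (316, 75), (320, 68), (324, 153), (328, 158)]
1
[... 152 characters left out ...]
292, 47), (296, 46), (300, 43), (304, 17), (308, 19), (312, 12), (316, 75), (320, 60), (324, 148), (328, 153)]
194 [(240, 243), (244, 140), (248, 125), (252, 136), (256, 9), (260, 16), (264, 18), (268, 17), (272, 17), (276, 18), (280, 51), (284, 48), (288, 43), (292, 25), (296, 17), (300, 19), (304, 21), (308, 21), (312, 9), (316, 76), (320, 71), (324, 149), (328, 154)]
rear top 140 [-25.3  -0.4]
rear top 150 [-19.5  -0.4]
rear top 160 [-13.7  -0.4]
rear top 170 [-7.8 -0.4]
rear top 180 [-1.8 -0.4]
rear top 190 [ 4.2 -0.4]
rear bottom 140 [-21.9  -0.4]
rear bottom 150 [-15.3  -0.4]
rear bottom 160 [-8.6 -0.4]
rear bottom 170 [-1.8 -0.4]
rear bottom 180 [ 5.1 -0.4]
rear bottom 190 [12.  -0.4]
```

The wrist edges put the lamp centre within 1 mm of the TCP, about 3 mm too far along +x. The coarser scene reading says about 4.5 mm too far the other way, and both are inside the 10 mm tolerance. I'll nudge 2 mm back, settle and hand in.

{"api": "step_arm", "payload": {
  "series": "0.01 -0.002 0 -0.001 0 0 0; 0.01 0 0 0 0 0 0; 0.01 0 0 0 0 0 0; 0.01 0 0 0 0 0 0; 0.01 0 0 0 0 0 0"
}}

```text
clock: 14.88
ee_pos: [0.6649, 0.0232, 0.1207]
tool_rot: [0.003, 0.746, 0.666, 0.002]
contact_force: [0.7, -0.2, -3.2]
grip_width: 0.025
```

```bash
python3 lp.py; python3 st.py | cut -c1-80; python3 - <<'E'
from h import *
s=get_state(); print(s["joint_vel"].round(4)); im=read_camera("wrist"); v=np.array([int(im[k,267:270].mean()) for k in range(160,190)]); print(v.tolist()); print(get_state()["ee_pos"].round(4))
E
```

```text
14.88 ee [0.6649 0.0232 0.1207] dir -0.1119 toolz [ 0.0075 -0.0013 -1.    ] F [ 0.7 -0.2 -3.2] T [ 0.    0.03 -0.02] g 0.025 j [-0.14  0.48  1.46 -0.    1.2  -1.6 ]
clk 14.88 ee [0.6649 0.0232 0.1207] stage xy of plate origin 78.3 -0.2 TCP y -0.
[ 0.0003 -0.0041 -0.0001 -0.0013  0.0013  0.0002]
[156, 155, 155, 156, 156, 155, 156, 156, 156, 151, 147, 207, 241, 103, 0, 3, 3, 4, 5, 5, 7, 5, 9, 15, 24, 38, 49, 59, 56, 51]
[0.6649 0.0232 0.1207]
```

```bash
python3 - <<'E'
from h import *
s=get_state(); P=np.array([.6353,.0267]);a=-.112
Rm=np.array([[np.cos(a),np.sin(a)],[-np.sin(a),np.cos(a)]])
print("window near edge (exp 3)",((wr([[268,170.7]],.022,s)-P)@Rm.T*1000).round(1))
print("lamp rear bottom (exp -2)",((wr([[268,173.3]],.051,s)-P)@Rm.T*1000).round(1))
print(sign_off())
E
```

```text
window near edge (exp 3) [[  4.9 -12.1]]
lamp rear bottom (exp -2) [[  0.4 -10.7]]
the job is handed in; nothing more can be done
None
```

I slid the plate into the slot up to the end stop and released it. Then I lifted the black lamp from its dock, carried it over the right rack, and handed the job in with the lamp held above the window. `sign_off` gives no verdict, so everything below is from my own last checks.

- **Plate:** at the stop, force rose to about 16 N with no further travel. That put the plate at x ≈ 0.1 mm and y ≈ 0.8 mm in the stage frame, with about 0.002 rad of yaw. The wrist picture after release showed it under both lips, within about 1.5 mm and 0.02 rad of home.
- **Lamp height and attitude:** the lens is about 29 mm above the window, taking the lamp to have stood on the dock floor when I gripped it. Its yaw matches the stage, the gripper is within 0.01 rad of vertical, the arm is still, and the pads hold the lamp at 25 mm opening with 70 N commanded.
- **Lamp centring:** the last wrist readings put the lamp about 2 mm too far along the plate relative to the window (edge spacing 4.5 mm against 5 mm expected, plus the arm's own position). Across the plate it is within about 1 mm.
- **Disagreement:** a coarser scene-camera reading put the lamp about 4.5 mm off the other way. I split the difference with a 2 mm nudge. Both readings are inside the 10 mm tolerance.
- **Bystanders:** no contact with the racks, dish or jar showed in the forces or pictures, but I did not measure their final positions.

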